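# Run the hand-cranked lap at a steady speed and park it at its pointer

### The arm

A 6-joint arm with a two-finger parallel gripper is mounted at the origin on the work surface. World frame = base frame: x ahead of the robot, y to its left, z up, the work surface at z = 0. Lengths are in m, angles in rad, forces in N, time in s.
With the tool pointing down it reaches from about 0.2 to 0.875 m from the base axis. Payload 3.4 kg.
Tool frame: the origin (TCP) lies on the mounting face of the last link; the fingertips stand 199 mm ahead of it and the grasp point (between the pads) lies 180 mm ahead of it (grip_depth is the distance from the TCP to the grasp point, in m); z points along the fingers, y is the line along which they close (so a half turn about z gives the same grasp; the last joint's range is limited). The gripper opens to 94 mm and grips with 3 to 60 N. Pads are 16 mm wide; open, the fingers measure 119 mm over their backs; the gripper's body (75 mm by 177 mm) begins 78 mm behind the grasp point.
Start: joints at [-1.434, 0.276, 1.505, -0, 1.361, -0.121], TCP at [0.147, -0.556, 0.405] pointing down, gripper open.
Joint ranges: [-2.89, 2.89], [-0.75, 2.08], [0.22, 2.7], [-1.18, 4.32], [0.11, 2.71], [-2.7, 2.7]. Speed limits (rad/s): [2.57, 2.57, 3.14, 3.14, 3.14, 3.14].

### API

Orientations are given as a unit quaternion [x, y, z, w].
In Python, from rig import * gives the robot as it stands.
- The arm moves only by the tool drive_tool, never from a script. Its argument "commands" is a list of rows, each a list of 3 entries, a list of its own where there are three numbers: the turn, a rotation vector about the tool's x, y, z in degrees, then the shift along the tool's x, y, z in m, then the finger opening in m, from 0 to 0.094. A call has 1 to 10 rows; each row shifts and turns the commanded pose from where the row before left it, along the tool's axes as they then stand; what a row does not reach is not made up. A row lasts 1/10 s, in which the tool goes at most 50 mm and 8.59 degrees, less where a joint would pass 70% of its speed; a pose out of reach is approached as far as the arm can. A call is refused whole if a number of a shift passes 0.05 or a number of a turn 8.59, either way. A call with a gripper value outside its range is refused whole. The fingers move at their own pace and stop on an object; "grip_force" is the grip in N (left out, the last holds). Time passes only in rows, so rows that do not move let the fingers close. It gives the time, the measured TCP pose, the force, the opening and the grip force at its end, in the units of the state.
- get_obs(): the state, without advancing time (a new reading comes with each control period).
- get_image(name): name is "side" or "top"; returns the picture (420x560x3 uint8, red, green, blue); there is no depth.
- camera_params(name): a dict with "camera_matrix" (3x3 intrinsics, pixels), "camera_from_world" (4x4, takes a point from world to camera coordinates). Camera axes: x right, y up, looking along -z (the intrinsics and any distortion apply to the point x, -y, -z); pixel columns grow to the right and rows downward; lengths in m; the calibration is good to about 2 mm. A picture is of the moment at which its call begins. camera_params takes no time and is no camera call.
- job_done(): hands the job in; it is judged then, once.
The state is a dict: "clock": time; "q": joint angles; "joint_vel": joint speeds; "joint_efforts": joint torques, N m; "eef_pos": TCP position; "eef_rot": TCP orientation; "ft_force": force on the tool from outside, world axes, zero at the start; "wrist_torque": the same for the moment, N m; "opening": finger opening in m; "gripper_force": force on a finger pad.
Only numpy, scipy, OpenCV 4.12 (cv2) and the standard library are available. Lean on these libraries where they do the work, as an engineer would, in place of code of your own. Each camera call takes 0.05 s, during which the arm holds its last target. There are 200 camera calls.

### The job

Polish the blanks under the round green fixture on the blue hand-cranked lap: take the crank's wooden knob and turn it counterclockwise (seen from above) until the steel plate itself, not just the crank, turns at about 20 turns a minute, and keep the plate between 17 and 23 turns a minute for at least six seconds without a break. Then slow it down and stop it with the red line on the plate at the yellow pointer on the rim (within 2 cm), let go of the knob and move clear, leaving everything at rest. Never run the plate faster than 28 turns a minute or backwards, drive it by the crank alone with hands off plate and fixture, and leave the fixture in its wire frame and the rest of the bench as it is.

Things in the scene. Friction and masses are not known exactly. Their poses are not given: they have to be found in the camera images.
- lap: the flat lap, fixed to the bench: a round blue pan, 312 mm across and 72 mm high to its rim. Origin under its centre on the bench, on the plate's vertical axis; z up; its x axis points from the centre to the yellow pointer, its y axis from the centre to the fixture's wire frame.
- lap_axis (a point): the point where the plate's vertical axis meets the plate's top face, 64 mm above the bench.
- plate (a joint): angle of the steel lap plate (280 mm across, 6 kg, inertia 0.06 kg m2, both nominal) about its vertical axis, rad, counterclockwise from above positive, counting on over full turns; the red line is at the pointer at 0 and at every whole turn (2 pi). 20 turns a minute is 2.09 rad/s. Only the crank's slipping hub (see crank) drives it; feet of the fixture rub on it (see fixture).
- crank (a joint): angle of the crank arm relative to the plate, rad, counterclockwise positive, no limit; plate + crank = arm's direction in the lap's frame (0: towards the pointer). Arm 96 to 108 mm above the bench, knob at radius 55 mm. Its fluid hub slips: torque on the plate = 0.08 N m s/rad x this joint's speed; to drive it the crank must outrun it, nominally by 1.5 rad/s.
- knob_mid (a point): point on the axis of the upright wooden crank knob, 145 mm above the bench. The knob is a plain cylinder 30 mm across from 110 to 165 mm above the bench and swivels freely on the crank, so a gripper holding it need not turn; grip it from above.
- plate_mark (a point): point on the plate's red line (12 mm wide, running outwards from 74 to 139 mm from the axis), 135 mm from the axis, on the plate's top face.
- pointer_tip (a point): tip of the yellow pointer fixed on the pan's rim, 135 mm from the axis, 75 mm above the bench.
- frame_mid (a point): centre of the square steel wire frame (60 mm free width, fixed to the rim, 80 mm above the bench at its top), on the plate's top face, 100 mm from the axis.
- fixture: loose round green aluminium polishing fixture, 56 mm across, 28 mm high, nominally 0.17 kg, on three copper blanks; it rests on the plate in the wire frame, top 92 mm above the bench. Its rubbing brakes the plate with nominally 0.1 N m, in fact half to twice that; the bearing adds 0.015 N m + 0.006 N m s/rad. Origin: centre of its underside.
- mug: white mug, 80 mm across, 90 mm high, a bystander. Origin: centre of its underside.
- mallet: wooden mallet lying on the bench, about 190 mm long, 44 mm high, a bystander. Origin below the handle's front part, on the bench.
- bead_tray: small cardboard tray of beads, 100 x 75 x 35 mm, a bystander. Origin: centre of its underside.
- graver: blue-handled screwdriver-like hand tool lying on the bench, a bystander. Origin at its middle on the bench.
- oil_jar: jar with black cap, 60 mm across, 85 mm high, a bystander. Origin: centre of its underside.
- steel_rule: steel rule lying on the bench, 30 x 220 x 4 mm, a bystander. Origin: centre of its underside.
Not all that is in view belongs to the job. There is more than one size of the fixture; the one meant has the size given above.

How it is judged:
On the way, in this order (a step that is already met when the one before it is completed fails the run):
1. the plate turns counterclockwise at 17 to 23 turns a minute (1.75 to 2.43 rad/s) for 6 s without a break (velocity of joint plate between 1.75 and 2.43 rad/s), for 6 s.
2. the plate is stopped with the red line within 20 mm of the pointer (horizontal distance between plate_mark and pointer_tip below 0.02 m and velocity of joint plate between -0.06 and 0.06 rad/s), for 0.3 s.
At the end, for the whole second after the job is handed in: the red line's point is within 20 mm of the pointer's tip, plate and crank are at rest (under 0.06 and 0.15 rad/s), and the fixture lies flat and still in its wire frame (all of step 2 and velocity of joint crank between -0.15 and 0.15 rad/s and horizontal distance between fixture and frame_mid below 0.015 m and angle between fixture's own z axis and vertical below 0.2 rad and linear speed of fixture below 0.05 m/s); the robot touches nothing.
It fails at once if the plate turns faster than 28 turns a minute (3.0 rad/s), or backwards (over 0.25 rad/s) (velocity of joint plate above 3 rad/s or velocity of joint plate below -0.25 rad/s).
It fails at once if the fixture leaves its frame or tips (horizontal distance between fixture and frame_mid above 0.015 m or angle between fixture's own z axis and vertical above 0.3 rad).
It fails at once if the robot touches the fixture (contact force between any of the fingers, the arm and fixture above 1 N).
It fails at once if the robot touches the plate itself (over 2 N) (contact force between any of the fingers, the arm and plate_c0 above 2 N).
It fails at once if a bystander is moved by more than 25 mm (distance of any of mug, mallet, bead_tray, graver, oil_jar, steel_rule from where it was at the start of the episode above 0.025 m).
It also fails if it takes over 72 s, if anything falls off the work surface, if the arm or the gripper's body presses on something with over 40 N, if the wrist force passes 120 N, or if a joint passes its speed limit or range.

## Working session

There is one attempt and no reset: what is moved stays moved. The work goes in short steps, Python scripts to look and compute and a tool call to move; the robot and the scene stay as the last step left them, time stands still between calls to the robot, and variables do not carry over. Pictures are saved under pics/ and viewed, at most 10 in all, crops included, and the job is handed in when it is done.

Besides the shell and the picture viewer there is one more tool, called after "Call:" as name([rows], argument=value, ...), one row to a line, values as JSON. drive_tool: Moves the arm, as the interface text tells. Its arguments: {"type":"object","properties":{"commands":{"type":"array"},"grip_force":{"type":"number"}},"required":["commands"]}

```bash
ls; mkdir -p pics; python3 - <<'E'
from rig import *
import cv2,numpy as np
o=get_obs();print(o)
for n in("side","top"):
    im=get_image(n);cv2.imwrite(f"pics/{n}0.png",im[:,:,::-1]);c=camera_params(n);print(n,np.round(c["camera_matrix"],1).tolist(),np.round(c["camera_from_world"],3).tolist(),c.keys())
E
```

```text
pics
{'clock': 0.0, 'q': array([-1.43399541e+00,  2.76582499e-01,  1.50612643e+00, -2.60321157e-05,
        1.36069498e+00, -1.21002307e-01]), 'joint_vel': array([-0.00069794,  0.00089255,  0.00081922, -0.00135859, -0.00037411,
        0.00054766]), 'joint_efforts': array([-4.12995878e-04, -4.04587698e+01, -2.37227654e+01,  7.01981597e-02,
        3.44632356e-02, -1.36511885e-04]), 'eef_pos': array([ 0.1465597 , -0.5557875 ,  0.40381422]), 'eef_rot': array([ 9.91702927e-01,  1.28547596e-01, -1.98807168e-05, -9.05497721e-04]), 'ft_force': array([-1.21010823, -0.45786848, -0.64318349]), 'wrist_torque': array([-0.01156819, -0.03746237, -0.00129374]), 'gripper_force': 0.0, 'opening': 0.09382064060968842}
side [[422.8, 0.0, 276.9], [0.0, 422.8, 209.5], [0.0, 0.0, 1.0]] [[-0.998, -0.057, 0.009, 0.537], [0.04, -0.583, 0.811, -0.123], [-0.041, 0.81, 0.584, -1.217], [0.0, 0.0, 0.0, 1.0]] dict_keys(['camera_matrix', 'camera_from_world'])
top [[516.1, 0.0, 280.7], [0.0, 516.1, 211.3], [0.0, 0.0, 1.0]] [[0.02, -1.0, 0.004, 0.008], [0.997, 0.02, 0.076, -0.524], [-0.076, 0.003, 0.997, -1.421], [0.0, 0.0, 0.0, 1.0]] dict_keys(['camera_matrix', 'camera_from_world'])
```

View pics/top0.png

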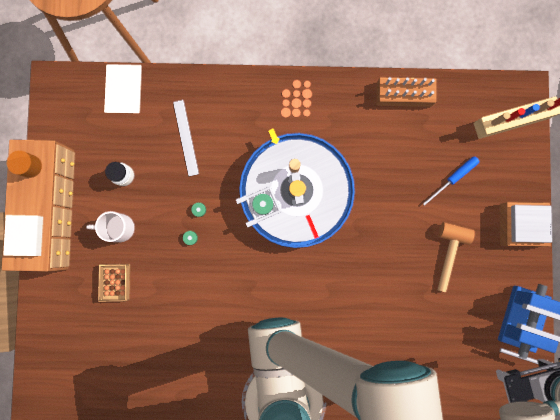

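View pics/side0.png

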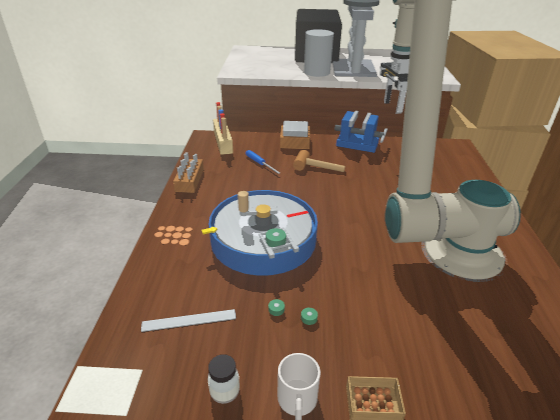

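The top view shows the lap centred near (298,190), its pointer at (274,136), the wooden knob at (294,165), the red line at (312,226) and the fixture in its wire frame at (263,204). The side view shows the knob at (243,202). Possible look-alikes: for the fixture, the loose green ones at (199,209) and (190,238); for the knob, the yellow hub cap at (298,188). I choose the upright wooden cylinder at (294,165) and the green fixture in the frame, then check both in a crop.

```bash
cat > h.py <<'E'
from rig import *
import cv2,numpy as np
def ray(n,uv,z):
    c=camera_params(n);K=c["camera_matrix"];T=c["camera_from_world"]
    d=np.linalg.inv(K)@[uv[0],uv[1],1];d=np.array([d[0],-d[1],-d[2]])
    R=T[:3,:3];o=-R.T@T[:3,3];d=R.T@d
    return (o+d*(z-o[2])/d[2])
def proj(n,p):
    c=camera_params(n);q=c["camera_from_world"]@np.append(p,1);x=c["camera_matrix"]@[q[0],-q[1],-q[2]];return x[:2]/x[2]
def mask(im,lo,hi,box):
    h=cv2.cvtColor(im,cv2.COLOR_RGB2HSV);m=cv2.inRange(h,lo,hi);k=np.zeros_like(m);x0,y0,x1,y1=box;k[y0:y1,x0:x1]=m[y0:y1,x0:x1];return k
def cen(m):
    ys,xs=np.nonzero(m);return np.array([xs.mean(),ys.mean()]),len(xs)
E
cat > m1.py <<'E'
from h import *
im=get_image("top")
B=(225,115,370,260)
m=mask(im,(100,120,60),(125,255,255),B)
c=max(cv2.findContours(m,cv2.RETR_EXTERNAL,cv2.CHAIN_APPROX_NONE)[0],key=len)
pts=np.array([ray("top",p[0],0.072)[:2] for p in cv2.convexHull(c)])
(cx,cy),r=cv2.minEnclosingCircle(pts.astype(np.float32)); print("lap hull circle",cx,cy,r)
A=np.c_[2*pts,np.ones(len(pts))];s=np.linalg.lstsq(A,(pts**2).sum(1),rcond=None)[0];print("fit",s[:2],np.sqrt(s[2]+s[:2]@s[:2]))
C=s[:2]
def rep(name,m,z):
    p,n=cen(m);w=ray("top",p,z)[:2]-C;print(name,p.round(1),n,(w+C).round(4),"r",np.hypot(*w).round(4),"ang",np.degrees(np.arctan2(w[1],w[0])).round(1));return w
rep("red",mask(im,(0,150,120),(6,255,255),B)|mask(im,(174,150,120),(180,255,255),B),.064)
rep("yellowptr",mask(im,(24,150,120),(33,255,255),(260,120,290,150)),.075)
rep("green",mask(im,(65,80,50),(95,255,255),(245,185,282,222)),.092)
cv2.imwrite("pics/crop1.png",cv2.resize(im[120:255,230:370,::-1],None,fx=5,fy=4.4*5/4.4*.88,interpolation=cv2.INTER_CUBIC))
h=cv2.cvtColor(im,cv2.COLOR_RGB2HSV);print(h[160:182:2,294].tolist(), h[188,297])
E
python3 m1.py
```

```text
lap hull circle 0.5793612599372864 -0.023990217596292496 0.15534810721874237
fit [ 0.57969642 -0.02373698] 0.15447227298970753
red [311.6 226.1] 84 [ 0.4821 -0.0662] r 0.1064 ang -156.5
yellowptr [273.3 135.8] 78 [0.7247 0.0422] r 0.1593 ang 24.5
green [262.4 203.7] 287 [0.5375 0.0672] r 0.1003 ang 114.9
[[22, 79, 254], [22, 77, 254], [22, 86, 253], [19, 94, 250], [17, 101, 245], [14, 106, 120], [9, 52, 148], [140, 6, 241], [138, 5, 240], [135, 6, 242], [8, 13, 243]] [ 23 147 253]
```

View pics/crop1.png

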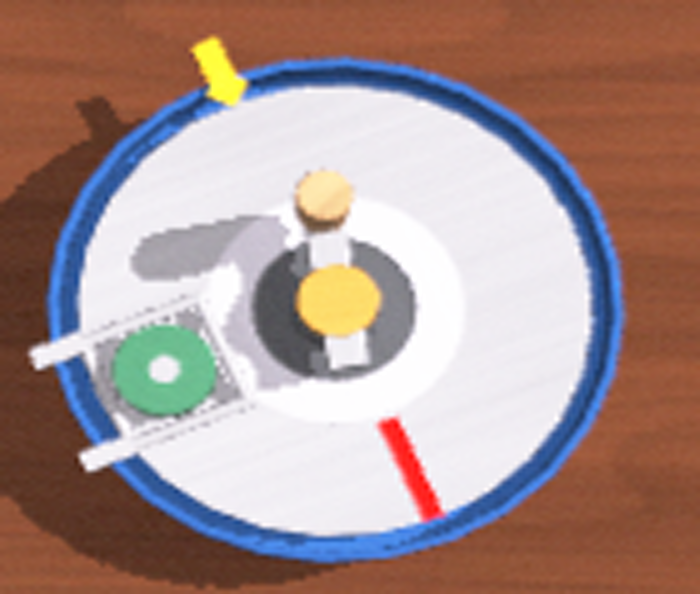

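The crop confirms the choice: the wooden knob is at crop (323,195), which is about (294.6,164.3) in the full image. The yellow hub cap is a separate thing, and the green fixture sits in the frame at r = 100 mm. Next I locate the knob from both views.

```bash
cat > m2.py <<'E'
from h import *
C=np.array([.5797,-.0237])
im=get_image("top")
m=mask(im,(15,60,235),(28,140,255),(283,152,305,176));p,n=cen(m);print(p,n)
for q in(p,(294.6,164.3)):
    w=ray("top",q,.165);d=w[:2]-C;print(w,np.hypot(*d),np.degrees(np.arctan2(d[1],d[0])))
s=get_image("side")
m=mask(s,(8,60,100),(25,200,255),(234,188,252,216));p2,n2=cen(m);ys,xs=np.nonzero(m);print("side",p2,n2,xs.min(),xs.max(),ys.min(),ys.max())
print("proj axis .165/.11",proj("side",np.append(w[:2],.165)),proj("side",np.append(w[:2],.11)),proj("side",np.append(C,.072)))
b=mask(s,(100,120,40),(125,255,255),(195,180,330,280));ys,xs=np.nonzero(b);print("side pan x",xs.min(),xs.max(),(xs.min()+xs.max())/2)
for n in("side","top"):
    T=camera_params(n)["camera_from_world"];print(n,-T[:3,:3].T@T[:3,3])
E
python3 m2.py
```

```text
[294.50574713 163.73563218] 87
[ 0.6340517  -0.01405639  0.165     ] 0.055200599338456106 10.06127191579487
[ 0.63261614 -0.01431995  0.165     ] 0.0537410765815466 10.051975900003102
side [242.36046512 197.81395349] 258 234 251 188 211
proj axis .165/.11 [243.21673314 193.16498176] [243.95061252 209.46432646] [263.11028575 219.01667266]
side pan x 209 316 262.5
side [0.49154117 0.9447331  0.80602351]
top [0.41483763 0.02239613 1.45669924]
```

Call:
drive_tool([
  [[0,0,7.385],[0,0,0],0.094],
  [[0,0,7.385],[0,0,0],0.094],
  [[0,0,0],[0.03,-0.034,0],0.094],
  [[0,0,0],[0.03,-0.034,0],0.094],
  [[0,0,0],[0.03,-0.034,0],0.094],
  [[0,0,0],[0.03,-0.034,0],0.094],
  [[0,0,0],[0.03,-0.034,0],0.094],
  [[0,0,0],[0.03,-0.034,0],0.094],
  [[0,0,0],[0.03,-0.034,0],0.094],
  [[0,0,0],[0.03,-0.034,0],0.094],
])

```text
clock: 1.25
eef_pos: [0.3874, -0.2824, 0.4048]
eef_rot: [1.0, -0.0, 0.0, 0.0]
ft_force: [0.4, -0.5, -0.1]
opening: 0.094
gripper_force: 0.0
```

Call:
drive_tool([
  [[0,0,0],[0.03,-0.034,0],0.094],
  [[0,0,0],[0.03,-0.034,0],0.094],
  [[0,0,0],[0.03,-0.034,0],0.094],
  [[0,0,0],[0.03,-0.034,0],0.094],
  [[0,0,0],[0.03,-0.034,0],0.094],
  [[0,0,0],[0.03,-0.034,0],0.094],
  [[0,0,0],[0.03,-0.034,0],0.094],
  [[0,0,0],[0.03,-0.03,0],0.094],
  [[0,0,0],[0,0,0],0.094],
  [[0,0,0],[0,0,0],0.094],
])

```text
clock: 2.25
eef_pos: [0.6268, -0.0154, 0.4039]
eef_rot: [1.0, 0.001, -0.001, 0.0]
ft_force: [-0.8, -0.8, -0.4]
opening: 0.0938
gripper_force: 0.0
```

Call:
drive_tool([
  [[0,0,0],[0.007,-0.001,0.01],0.094],
  [[0,0,0],[0,0,0.025],0.094],
  [[0,0,0],[0,0,0.025],0.094],
  [[0,0,0],[0,0,0.019],0.094],
  [[0,0,0],[0,0,0],0.0],
  [[0,0,0],[0,0,0],0.0],
  [[0,0,0],[0,0,0],0.0],
  [[0,0,0],[0,0,0],0.0],
  [[0,0,0],[0,0,0],0.0],
  [[0,0,0],[0,0,0],0.0],
], grip_force=20)

```text
clock: 3.25
eef_pos: [0.6337, -0.015, 0.3263]
eef_rot: [1.0, 0.0, 0.001, 0.0]
ft_force: [0.2, -0.3, -0.2]
opening: 0.0496
gripper_force: 0.0
```

```bash
python3 - <<'E'
from h import *
a=get_image("top");b=get_image("side");print(get_obs()["clock"])
cv2.imwrite("pics/g.png",np.hstack([cv2.resize(a[100:280,200:400,::-1],(400,360)),cv2.resize(b[130:310,170:370,::-1],(400,360))]))
E
```

```text
3.35
```

View pics/g.png

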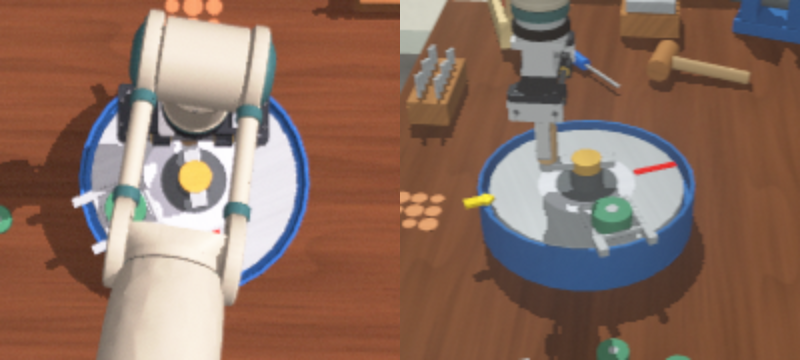

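The left half (top view) is largely hidden by the arm. The right half (side view) shows the fingers astride the knob at about (548,150), the red line clearly visible at (655,168), and the fixture and frame untouched. I'll use the side camera for plate speed.

Call:
drive_tool([
  [[0,0,0],[0,0,0],0.0],
  [[0,0,0],[0,0,0],0.0],
  [[0,0,0],[0,0,0],0.0],
  [[0,0,0],[0,0,0],0.0],
  [[0,0,0],[0,0,0],0.0],
])

```text
clock: 3.85
eef_pos: [0.6336, -0.015, 0.3257]
eef_rot: [1.0, 0.0, 0.0, 0.0]
ft_force: [1.3, 0.3, -0.3]
opening: 0.0299
gripper_force: 20.0
```

```bash
cat >> h.py <<'E'
import json,sys,os
C=np.array([.5797,-.0237]);LAP=np.radians(24.7)
S="state.json"
def load(): return json.load(open(S)) if os.path.exists(S) else dict(phi=None,p=None,log=[])
def plan(steps,r=.055):
    "rows for angle steps; commanded pos kept in mm-rounded form"
    st=load();phi=st["phi"];p=np.array(st["p"]);out=[]
    for d in steps:
        phi+=d;t=C+r*np.array([np.cos(phi),np.sin(phi)]);s=np.round(t-p,3);p=p+s
        out.append([round(float(s[0]),3),round(float(-s[1]),3)])
    st["phi"]=phi;st["p"]=p.tolist();json.dump(st,open(S,"w"))
    print(json.dumps([[[0,0,0],[a,b,0],0.0] for a,b in out]))
def redang(n="side"):
    t=get_obs()["clock"];im=get_image(n)
    box=(200,185,325,250) if n=="side" else (225,115,370,260)
    m=mask(im,(0,150,90),(6,255,255),box)|mask(im,(174,150,90),(180,255,255),box)
    ys,xs=np.nonzero(m)
    if len(xs)<6:return t,None,len(xs),0
    w=np.array([ray(n,(x,y),.064)[:2]-C for x,y in zip(xs,ys)]);v=w.mean(0)
    return t,float((np.arctan2(v[1],v[0])-LAP)%(2*np.pi)),len(xs),float(np.hypot(*v))
E
python3 - <<'E'
from h import *
o=get_obs();print(o["eef_pos"],o["opening"],o["gripper_force"],o["ft_force"]);print(redang())
d=np.array([.6338,-.0144])-C
json.dump(dict(phi=float(np.arctan2(d[1],d[0])),p=[.6338,-.0144],log=[]),open(S,"w"))
plan([.03,.06,.1,.14,.18,.2,.2,.2,.2,.2])
E
```

```text
[ 0.63361113 -0.01501044  0.32569549] 0.029934673987614013 20.000167787075043 [ 1.34189642  0.2526213  -0.25356227]
(3.85, 3.1352150399566097, 45, 0.1063124866456228)
[[[0, 0, 0], [-0.0, -0.002, 0], 0.0], [[0, 0, 0], [-0.001, -0.003, 0], 0.0], [[0, 0, 0], [-0.002, -0.005, 0], 0.0], [[0, 0, 0], [-0.003, -0.007, 0], 0.0], [[0, 0, 0], [-0.005, -0.008, 0], 0.0], [[0, 0, 0], [-0.008, -0.008, 0], 0.0], [[0, 0, 0], [-0.009, -0.006, 0], 0.0], [[0, 0, 0], [-0.01, -0.004, 0], 0.0], [[0, 0, 0], [-0.011, -0.002, 0], 0.0], [[0, 0, 0], [-0.011, -0.0, 0], 0.0]]
```

Call:
drive_tool([
  [[0,0,0],[0,-0.002,0],0.0],
  [[0,0,0],[-0.001,-0.003,0],0.0],
  [[0,0,0],[-0.002,-0.005,0],0.0],
  [[0,0,0],[-0.003,-0.007,0],0.0],
  [[0,0,0],[-0.005,-0.008,0],0.0],
  [[0,0,0],[-0.008,-0.008,0],0.0],
  [[0,0,0],[-0.009,-0.006,0],0.0],
  [[0,0,0],[-0.01,-0.004,0],0.0],
  [[0,0,0],[-0.011,-0.002,0],0.0],
  [[0,0,0],[-0.011,0,0],0.0],
])

```text
clock: 4.9
eef_pos: [0.5724, 0.0308, 0.3257]
eef_rot: [1.0, 0.0, -0.0, -0.001]
ft_force: [1.4, 0.1, -0.4]
opening: 0.0297
gripper_force: 20.0
```

```bash
cat > step.py <<'E'
from h import *
o=get_obs();d=o["eef_pos"][:2]-C;st=load()
r=redang();print("red",r,"r",np.hypot(*d).round(4),"phi",np.arctan2(d[1],d[0]).round(3),"cmd",(st["phi"]+np.pi)%(2*np.pi)-np.pi,"F",o["ft_force"].round(1),"grip",o["gripper_force"],o["opening"])
st["log"].append([r[0],r[1],float(np.arctan2(d[1],d[0]))]);json.dump(st,open(S,"w"))
plan([float(x) for x in sys.argv[1:]])
E
python3 step.py .24 .28 .3 .3 .3 .3 .3 .3 .3 .3
```

```text
red (4.9, 3.4137606289875726, 37, 0.1063902307014941) r 0.055 phi 1.703 cmd 1.6802399781370392 F [ 1.4  0.1 -0.4] grip 20.000120401382446 0.029680884539421498
[[[0, 0, 0], [-0.013, 0.003, 0], 0.0], [[0, 0, 0], [-0.013, 0.007, 0], 0.0], [[0, 0, 0], [-0.012, 0.011, 0], 0.0], [[0, 0, 0], [-0.008, 0.015, 0], 0.0], [[0, 0, 0], [-0.003, 0.016, 0], 0.0], [[0, 0, 0], [0.002, 0.016, 0], 0.0], [[0, 0, 0], [0.006, 0.015, 0], 0.0], [[0, 0, 0], [0.011, 0.013, 0], 0.0], [[0, 0, 0], [0.014, 0.009, 0], 0.0], [[0, 0, 0], [0.016, 0.004, 0], 0.0]]
```

Call:
drive_tool([
  [[0,0,0],[-0.013,0.003,0],0.0],
  [[0,0,0],[-0.013,0.007,0],0.0],
  [[0,0,0],[-0.012,0.011,0],0.0],
  [[0,0,0],[-0.008,0.015,0],0.0],
  [[0,0,0],[-0.003,0.016,0],0.0],
  [[0,0,0],[0.002,0.016,0],0.0],
  [[0,0,0],[0.006,0.015,0],0.0],
  [[0,0,0],[0.011,0.013,0],0.0],
  [[0,0,0],[0.014,0.009,0],0.0],
  [[0,0,0],[0.016,0.004,0],0.0],
])

```text
clock: 5.95
eef_pos: [0.5727, -0.0792, 0.3256]
eef_rot: [1.0, -0.001, -0.001, -0.002]
ft_force: [-0.2, 9.0, 5.1]
opening: 0.0298
gripper_force: 20.0
```

```bash
python3 step.py .3 .3 .3 .3 .3 .3 .3 .3 .3 .3
```

```text
red (5.95, 4.435422055391978, 19, 0.11439078249654523) r 0.0559 phi -1.696 cmd -1.682945329042549 F [-0.2  9.   5.1] grip 20.00108242034912 0.029789588782318025
[[[0, 0, 0], [0.016, -0.001, 0], 0.0], [[0, 0, 0], [0.016, -0.005, 0], 0.0], [[0, 0, 0], [0.013, -0.01, 0], 0.0], [[0, 0, 0], [0.01, -0.013, 0], 0.0], [[0, 0, 0], [0.005, -0.016, 0], 0.0], [[0, 0, 0], [0.001, -0.016, 0], 0.0], [[0, 0, 0], [-0.005, -0.016, 0], 0.0], [[0, 0, 0], [-0.009, -0.014, 0], 0.0], [[0, 0, 0], [-0.012, -0.01, 0], 0.0], [[0, 0, 0], [-0.015, -0.007, 0], 0.0]]
```

Call:
drive_tool([
  [[0,0,0],[0.016,-0.001,0],0.0],
  [[0,0,0],[0.016,-0.005,0],0.0],
  [[0,0,0],[0.013,-0.01,0],0.0],
  [[0,0,0],[0.01,-0.013,0],0.0],
  [[0,0,0],[0.005,-0.016,0],0.0],
  [[0,0,0],[0.001,-0.016,0],0.0],
  [[0,0,0],[-0.005,-0.016,0],0.0],
  [[0,0,0],[-0.009,-0.014,0],0.0],
  [[0,0,0],[-0.012,-0.01,0],0.0],
  [[0,0,0],[-0.015,-0.007,0],0.0],
])

```text
clock: 7.0
eef_pos: [0.5929, 0.03, 0.3257]
eef_rot: [1.0, 0.001, 0.001, 0.0]
ft_force: [0.9, -4.7, 2.7]
opening: 0.0295
gripper_force: 20.0
```

```bash
cat > fit.py <<'E'
from h import *
from scipy.optimize import least_squares
# arm-speed history: (duration, arm angle moved); camera holds of .05 s between calls
def sim(segs,T,I=.06,c=.08,w=0,dt=.005):
    a=0;A=[0];t=0;W=[w]
    for D,d in segs:
        u=d/D
        for _ in range(int(round(D/dt))):
            tq=c*(u-w)-.006*w;f=T+.015
            if w<=1e-9 and tq<f: w=0
            else: w=max(0,w+dt*(tq-f)/I)
            a+=w*dt;A.append(a);W.append(w)
    return np.array(A),np.array(W)
H=[.03,.06,.1,.14,.18]+[.2]*5
def fit(calls,obs):
    "calls: list of step lists; obs: unwrapped plate travel at the end of each call"
    segs=[];ends=[];t=0
    for s in calls:
        segs+=[(.1,x) for x in s];t+=.1*len(s);ends.append(int(round(t/.005)));segs.append((.05,0));t+=.05
    g=lambda p:np.array([sim(segs,p[0],I=p[1])[0][e] for e in ends])
    r=least_squares(lambda p:np.append(g(p)-obs,(p[1]-.06)/.01*.03),[.08,.06],diff_step=1e-2,bounds=([.03,.03],[.25,.1]))
    print("T,I",r.x,"res",(g(r.x)-obs).round(3));W=sim(segs,*r.x)[1];print("w at ends",[round(float(W[e]),2) for e in ends],"now",round(float(W[-1]),2));return r.x,float(W[-1])
E
python3 - <<'E'
from h import *
from fit import *
r=redang();o=get_obs();d=o["eef_pos"][:2]-C;print(r,np.hypot(*d),np.arctan2(d[1],d[0]),load()["phi"]-2*np.pi,o["ft_force"])
b=3.135
fit([H,[.24,.28]+[.3]*8,[.3]*10],[3.414-b,4.435-b,(r[1]-b)%(2*np.pi)])
E
```

```text
(7.0, 5.924795780727265, 50, 0.10579805132485975) 0.055348126694735565 1.3847216775524245 1.3170546709574493 [-4.17755611 -1.05319016  3.66272068]
T,I [0.08061994 0.04297465] res [-0.088 -0.034  0.031]
w at ends [0.52, 1.48, 1.62] now 1.36
```

```bash
python3 - <<'E'
from h import *
plan([.345]*10);plan([.345]*10)
E
```

```text
[[[0, 0, 0], [-0.019, -0.001, 0], 0.0], [[0, 0, 0], [-0.018, 0.004, 0], 0.0], [[0, 0, 0], [-0.016, 0.011, 0], 0.0], [[0, 0, 0], [-0.011, 0.016, 0], 0.0], [[0, 0, 0], [-0.005, 0.018, 0], 0.0], [[0, 0, 0], [0.002, 0.019, 0], 0.0], [[0, 0, 0], [0.007, 0.017, 0], 0.0], [[0, 0, 0], [0.013, 0.014, 0], 0.0], [[0, 0, 0], [0.017, 0.008, 0], 0.0], [[0, 0, 0], [0.019, 0.002, 0], 0.0]]
[[[0, 0, 0], [0.018, -0.004, 0], 0.0], [[0, 0, 0], [0.016, -0.01, 0], 0.0], [[0, 0, 0], [0.012, -0.015, 0], 0.0], [[0, 0, 0], [0.005, -0.018, 0], 0.0], [[0, 0, 0], [-0.0, -0.019, 0], 0.0], [[0, 0, 0], [-0.007, -0.018, 0], 0.0], [[0, 0, 0], [-0.013, -0.014, 0], 0.0], [[0, 0, 0], [-0.016, -0.009, 0], 0.0], [[0, 0, 0], [-0.019, -0.003, 0], 0.0], [[0, 0, 0], [-0.019, 0.004, 0], 0.0]]
```

Call:
drive_tool([
  [[0,0,0],[-0.019,-0.001,0],0.0],
  [[0,0,0],[-0.018,0.004,0],0.0],
  [[0,0,0],[-0.016,0.011,0],0.0],
  [[0,0,0],[-0.011,0.016,0],0.0],
  [[0,0,0],[-0.005,0.018,0],0.0],
  [[0,0,0],[0.002,0.019,0],0.0],
  [[0,0,0],[0.007,0.017,0],0.0],
  [[0,0,0],[0.013,0.014,0],0.0],
  [[0,0,0],[0.017,0.008,0],0.0],
  [[0,0,0],[0.019,0.002,0],0.0],
])

```text
clock: 8.05
eef_pos: [0.5826, -0.0791, 0.3256]
eef_rot: [1.0, -0.001, -0.001, -0.001]
ft_force: [-2.2, 4.6, 4.8]
opening: 0.0295
gripper_force: 20.0
```

Call:
drive_tool([
  [[0,0,0],[0.018,-0.004,0],0.0],
  [[0,0,0],[0.016,-0.01,0],0.0],
  [[0,0,0],[0.012,-0.015,0],0.0],
  [[0,0,0],[0.005,-0.018,0],0.0],
  [[0,0,0],[0,-0.019,0],0.0],
  [[0,0,0],[-0.007,-0.018,0],0.0],
  [[0,0,0],[-0.013,-0.014,0],0.0],
  [[0,0,0],[-0.016,-0.009,0],0.0],
  [[0,0,0],[-0.019,-0.003,0],0.0],
  [[0,0,0],[-0.019,0.004,0],0.0],
])

```text
clock: 9.05
eef_pos: [0.5591, 0.0281, 0.3257]
eef_rot: [1.0, 0.001, 0.002, 0.0]
ft_force: [3.8, -4.7, 1.1]
opening: 0.0297
gripper_force: 20.0
```

```bash
python3 - <<'E'
from h import *
from fit import *
r=redang();o=get_obs();d=o["eef_pos"][:2]-C;print(r,np.hypot(*d),np.arctan2(d[1],d[0]),load()["phi"]%(2*np.pi),o["ft_force"])
b=3.135;x=(r[1]-b)%(2*np.pi);x+=2*np.pi*round((2.79+3.8-x)/(2*np.pi));print(x)
fit([H,[.24,.28]+[.3]*8,[.3]*10,[.345]*20],[3.414-b,4.435-b,5.925-b,x])
plan([.345]*10)
E
```

```text
(9.05, 3.5467397381331183, 37, 0.10893681999425359) 0.05584534526908265 2.0074233670354418 1.933869363777875 [-3.70237118 -5.24971919  3.06866802]
6.694925045312704
T,I [0.082313   0.04070394] res [-0.088 -0.03   0.024  0.003]
w at ends [0.52, 1.48, 1.61, 2.07] now 1.74
[[[0, 0, 0], [-0.016, 0.01, 0], 0.0], [[0, 0, 0], [-0.012, 0.014, 0], 0.0], [[0, 0, 0], [-0.006, 0.018, 0], 0.0], [[0, 0, 0], [-0.0, 0.019, 0], 0.0], [[0, 0, 0], [0.006, 0.017, 0], 0.0], [[0, 0, 0], [0.012, 0.015, 0], 0.0], [[0, 0, 0], [0.016, 0.01, 0], 0.0], [[0, 0, 0], [0.019, 0.003, 0], 0.0], [[0, 0, 0], [0.019, -0.003, 0], 0.0], [[0, 0, 0], [0.016, -0.009, 0], 0.0]]
```

```bash
python3 - <<'E'
from h import *
for i in range(7):plan([.345]*10)
E
```

```text
[[[0, 0, 0], [0.013, -0.014, 0], 0.0], [[0, 0, 0], [0.007, -0.017, 0], 0.0], [[0, 0, 0], [0.0, -0.019, 0], 0.0], [[0, 0, 0], [-0.005, -0.018, 0], 0.0], [[0, 0, 0], [-0.012, -0.015, 0], 0.0], [[0, 0, 0], [-0.016, -0.01, 0], 0.0], [[0, 0, 0], [-0.018, -0.005, 0], 0.0], [[0, 0, 0], [-0.019, 0.003, 0], 0.0], [[0, 0, 0], [-0.017, 0.008, 0], 0.0], [[0, 0, 0], [-0.013, 0.014, 0], 0.0]]
[[[0, 0, 0], [-0.007, 0.017, 0], 0.0], [[0, 0, 0], [-0.002, 0.019, 0], 0.0], [[0, 0, 0], [0.005, 0.018, 0], 0.0], [[0, 0, 0], [0.011, 0.015, 0], 0.0], [[0, 0, 0], [0.016, 0.011, 0], 0.0], [[0, 0, 0], [0.018, 0.005, 0], 0.0], [[0, 0, 0], [0.019, -0.001, 0], 0.0], [[0, 0, 0], [0.017, -0.008, 0], 0.0], [[0, 0, 0], [0.013, -0.013, 0], 0.0], [[0, 0, 0], [0.009, -0.017, 0], 0.0]]
[[[0, 0, 0], [0.002, -0.019, 0], 0.0], [[0, 0, 0], [-0.005, -0.018, 0], 0.0], [[0, 0, 0], [-0.01, -0.016, 0], 0.0], [[0, 0, 0], [-0.015, -0.012, 0], 0.0], [[0, 0, 0], [-0.018, -0.005, 0], 0.0], [[0, 0, 0], [-0.019, 0.001, 0], 0.0], [[0, 0, 0], [-0.017, 0.007, 0], 0.0], [[0, 0, 0], [-0.014, 0.012, 0], 0.0], [[0, 0, 0], [-0.009, 0.017, 0], 0
[... 859 characters left out ...]
0.008, 0], 0.0], [[0, 0, 0], [0.019, 0.001, 0], 0.0], [[0, 0, 0], [0.018, -0.005, 0], 0.0], [[0, 0, 0], [0.015, -0.011, 0], 0.0], [[0, 0, 0], [0.011, -0.016, 0], 0.0], [[0, 0, 0], [0.005, -0.018, 0], 0.0], [[0, 0, 0], [-0.002, -0.019, 0], 0.0], [[0, 0, 0], [-0.008, -0.017, 0], 0.0], [[0, 0, 0], [-0.013, -0.013, 0], 0.0]]
[[[0, 0, 0], [-0.017, -0.009, 0], 0.0], [[0, 0, 0], [-0.019, -0.002, 0], 0.0], [[0, 0, 0], [-0.018, 0.005, 0], 0.0], [[0, 0, 0], [-0.016, 0.01, 0], 0.0], [[0, 0, 0], [-0.011, 0.016, 0], 0.0], [[0, 0, 0], [-0.006, 0.018, 0], 0.0], [[0, 0, 0], [0.001, 0.019, 0], 0.0], [[0, 0, 0], [0.008, 0.017, 0], 0.0], [[0, 0, 0], [0.012, 0.014, 0], 0.0], [[0, 0, 0], [0.017, 0.009, 0], 0.0]]
```

Call:
drive_tool([
  [[0,0,0],[-0.016,0.01,0],0.0],
  [[0,0,0],[-0.012,0.014,0],0.0],
  [[0,0,0],[-0.006,0.018,0],0.0],
  [[0,0,0],[0,0.019,0],0.0],
  [[0,0,0],[0.006,0.017,0],0.0],
  [[0,0,0],[0.012,0.015,0],0.0],
  [[0,0,0],[0.016,0.01,0],0.0],
  [[0,0,0],[0.019,0.003,0],0.0],
  [[0,0,0],[0.019,-0.003,0],0.0],
  [[0,0,0],[0.016,-0.009,0],0.0],
])

```text
clock: 10.1
eef_pos: [0.614, -0.0675, 0.3256]
eef_rot: [1.0, -0.001, -0.002, -0.001]
ft_force: [-5.5, 3.6, 7.5]
opening: 0.0304
gripper_force: 20.0
```

Call:
drive_tool([
  [[0,0,0],[0.013,-0.014,0],0.0],
  [[0,0,0],[0.007,-0.017,0],0.0],
  [[0,0,0],[0.0,-0.019,0],0.0],
  [[0,0,0],[-0.005,-0.018,0],0.0],
  [[0,0,0],[-0.012,-0.015,0],0.0],
  [[0,0,0],[-0.016,-0.01,0],0.0],
  [[0,0,0],[-0.018,-0.005,0],0.0],
  [[0,0,0],[-0.019,0.003,0],0.0],
  [[0,0,0],[-0.017,0.008,0],0.0],
  [[0,0,0],[-0.013,0.014,0],0.0],
])

```text
clock: 11.1
eef_pos: [0.5328, 0.0065, 0.3257]
eef_rot: [1.0, 0.001, 0.001, -0.0]
ft_force: [4.7, -1.6, -1.4]
opening: 0.0297
gripper_force: 20.0
```

Call:
drive_tool([
  [[0,0,0],[-0.007,0.017,0],0.0],
  [[0,0,0],[-0.002,0.019,0],0.0],
  [[0,0,0],[0.005,0.018,0],0.0],
  [[0,0,0],[0.011,0.015,0],0.0],
  [[0,0,0],[0.016,0.011,0],0.0],
  [[0,0,0],[0.018,0.005,0],0.0],
  [[0,0,0],[0.019,-0.001,0],0.0],
  [[0,0,0],[0.017,-0.008,0],0.0],
  [[0,0,0],[0.013,-0.013,0],0.0],
  [[0,0,0],[0.009,-0.017,0],0.0],
])

```text
clock: 12.1
eef_pos: [0.6324, -0.0409, 0.3256]
eef_rot: [1.0, -0.0, -0.002, 0.001]
ft_force: [-5.7, 1.4, 6.7]
opening: 0.0297
gripper_force: 20.0
```

Call:
drive_tool([
  [[0,0,0],[0.002,-0.019,0],0.0],
  [[0,0,0],[-0.005,-0.018,0],0.0],
  [[0,0,0],[-0.01,-0.016,0],0.0],
  [[0,0,0],[-0.015,-0.012,0],0.0],
  [[0,0,0],[-0.018,-0.005,0],0.0],
  [[0,0,0],[-0.019,0.001,0],0.0],
  [[0,0,0],[-0.017,0.007,0],0.0],
  [[0,0,0],[-0.014,0.012,0],0.0],
  [[0,0,0],[-0.009,0.017,0],0.0],
  [[0,0,0],[-0.003,0.019,0],0.0],
])

```text
clock: 13.1
eef_pos: [0.5237, -0.0255, 0.3257]
eef_rot: [1.0, 0.0, 0.001, -0.001]
ft_force: [7.4, 1.2, -3.6]
opening: 0.0296
gripper_force: 20.0
```

Call:
drive_tool([
  [[0,0,0],[0.004,0.018,0],0.0],
  [[0,0,0],[0.009,0.016,0],0.0],
  [[0,0,0],[0.015,0.012,0],0.0],
  [[0,0,0],[0.018,0.007,0],0.0],
  [[0,0,0],[0.019,-0.001,0],0.0],
  [[0,0,0],[0.017,-0.006,0],0.0],
  [[0,0,0],[0.015,-0.012,0],0.0],
  [[0,0,0],[0.009,-0.017,0],0.0],
  [[0,0,0],[0.004,-0.018,0],0.0],
  [[0,0,0],[-0.003,-0.019,0],0.0],
])

```text
clock: 14.1
eef_pos: [0.6318, -0.0058, 0.3256]
eef_rot: [1.0, 0.0, -0.0, 0.001]
ft_force: [-2.7, -3.3, 7.0]
opening: 0.0294
gripper_force: 20.0
```

Call:
drive_tool([
  [[0,0,0],[-0.009,-0.016,0],0.0],
  [[0,0,0],[-0.015,-0.013,0],0.0],
  [[0,0,0],[-0.017,-0.007,0],0.0],
  [[0,0,0],[-0.019,0,0],0.0],
  [[0,0,0],[-0.018,0.006,0],0.0],
  [[0,0,0],[-0.015,0.011,0],0.0],
  [[0,0,0],[-0.01,0.016,0],0.0],
  [[0,0,0],[-0.004,0.019,0],0.0],
  [[0,0,0],[0.002,0.018,0],0.0],
  [[0,0,0],[0.009,0.017,0],0.0],
])

```text
clock: 15.1
eef_pos: [0.5346, -0.0562, 0.3257]
eef_rot: [1.0, -0.0, -0.0, -0.001]
ft_force: [3.3, 4.7, 1.2]
opening: 0.0297
gripper_force: 20.0
```

Call:
drive_tool([
  [[0,0,0],[0.014,0.013,0],0.0],
  [[0,0,0],[0.017,0.008,0],0.0],
  [[0,0,0],[0.019,0.001,0],0.0],
  [[0,0,0],[0.018,-0.005,0],0.0],
  [[0,0,0],[0.015,-0.011,0],0.0],
  [[0,0,0],[0.011,-0.016,0],0.0],
  [[0,0,0],[0.005,-0.018,0],0.0],
  [[0,0,0],[-0.002,-0.019,0],0.0],
  [[0,0,0],[-0.008,-0.017,0],0.0],
  [[0,0,0],[-0.013,-0.013,0],0.0],
])

```text
clock: 16.1
eef_pos: [0.6118, 0.0208, 0.3256]
eef_rot: [1.0, 0.0, 0.001, 0.0]
ft_force: [0.8, -2.2, 4.1]
opening: 0.0298
gripper_force: 20.0
```

Call:
drive_tool([
  [[0,0,0],[-0.017,-0.009,0],0.0],
  [[0,0,0],[-0.019,-0.002,0],0.0],
  [[0,0,0],[-0.018,0.005,0],0.0],
  [[0,0,0],[-0.016,0.01,0],0.0],
  [[0,0,0],[-0.011,0.016,0],0.0],
  [[0,0,0],[-0.006,0.018,0],0.0],
  [[0,0,0],[0.001,0.019,0],0.0],
  [[0,0,0],[0.008,0.017,0],0.0],
  [[0,0,0],[0.012,0.014,0],0.0],
  [[0,0,0],[0.017,0.009,0],0.0],
])

```text
clock: 17.1
eef_pos: [0.5627, -0.0768, 0.3256]
eef_rot: [1.0, -0.001, -0.001, -0.002]
ft_force: [0.0, 8.9, 4.4]
opening: 0.0292
gripper_force: 20.0
```

```bash
python3 - <<'E'
from h import *
from fit import *
r=redang();o=get_obs();d=o["eef_pos"][:2]-C;print(r,np.hypot(*d),np.arctan2(d[1],d[0]),(load()["phi"]+np.pi)%(2*np.pi)-np.pi,o["ft_force"])
x=(r[1]-3.547)%(2*np.pi);x+=2*np.pi*round((16.5-x)/(2*np.pi));print("travel",x,"in 8.05 s, mean",x/8.05)
for T in(.075,.0823,.09):print(T,sim([(.05,0)]+[(8,27.6)],T,w=2.07)[0][-1])
E
```

```text
(17.1, 1.7344055906827405, 6, 0.1329326254803859) 0.055789481089341675 -1.8160674171727833 -1.8820571721201311 [5.94920882 3.03037657 0.26590532]
travel 17.0369615122215 in 8.05 s, mean 2.116392734437453
0.075 17.185728408982328
0.0823 16.561210687647325
0.09 15.90247281719803
```

```bash
cat > next.py <<'E'
from h import *
from fit import *
a0=float(sys.argv[1]);w0=float(sys.argv[2]);s=[float(x) for x in sys.argv[3:]]
for T in(.07,.078,.086):
    A,W=sim([(.1,x) for x in s],T,w=w0);print(T,"angle",(a0+A[::100]).round(2),"w",W[::100].round(2))
for i in range(0,len(s),10):plan(s[i:i+10])
E
python3 next.py 1.83 1.83 .31 .27 .24 .22 .2 .19 .19 .19 .19 .19 .19 .19 .19 .19 .19 .19 .19 .19 .19 .19
```

```text
0.07 angle [1.83 2.7  3.35 3.87 4.33] w [1.83 1.53 1.15 0.96 0.87]
0.078 angle [1.83 2.68 3.31 3.79 4.2 ] w [1.83 1.48 1.07 0.88 0.78]
0.086 angle [1.83 2.67 3.27 3.71 4.08] w [1.83 1.44 1.   0.79 0.69]
[[[0, 0, 0], [0.017, 0.002, 0], 0.0], [[0, 0, 0], [0.015, -0.002, 0], 0.0], [[0, 0, 0], [0.012, -0.005, 0], 0.0], [[0, 0, 0], [0.01, -0.007, 0], 0.0], [[0, 0, 0], [0.007, -0.008, 0], 0.0], [[0, 0, 0], [0.005, -0.009, 0], 0.0], [[0, 0, 0], [0.004, -0.009, 0], 0.0], [[0, 0, 0], [0.002, -0.011, 0], 0.0], [[0, 0, 0], [-0.0, -0.01, 0], 0.0], [[0, 0, 0], [-0.003, -0.01, 0], 0.0]]
[[[0, 0, 0], [-0.004, -0.01, 0], 0.0], [[0, 0, 0], [-0.006, -0.009, 0], 0.0], [[0, 0, 0], [-0.007, -0.007, 0], 0.0], [[0, 0, 0], [-0.009, -0.006, 0], 0.0], [[0, 0, 0], [-0.009, -0.004, 0], 0.0], [[0, 0, 0], [-0.01, -0.002, 0], 0.0], [[0, 0, 0], [-0.011, -0.001, 0], 0.0], [[0, 0, 0], [-0.01, 0.002, 0], 0.0], [[0, 0, 0], [-0.01, 0.004, 0], 0.0], [[0, 0, 0], [-0.009, 0.005, 0], 0.0]]
```

Call:
drive_tool([
  [[0,0,0],[0.017,0.002,0],0.0],
  [[0,0,0],[0.015,-0.002,0],0.0],
  [[0,0,0],[0.012,-0.005,0],0.0],
  [[0,0,0],[0.01,-0.007,0],0.0],
  [[0,0,0],[0.007,-0.008,0],0.0],
  [[0,0,0],[0.005,-0.009,0],0.0],
  [[0,0,0],[0.004,-0.009,0],0.0],
  [[0,0,0],[0.002,-0.011,0],0.0],
  [[0,0,0],[0,-0.01,0],0.0],
  [[0,0,0],[-0.003,-0.01,0],0.0],
])

```text
clock: 18.15
eef_pos: [0.6323, -0.0083, 0.3257]
eef_rot: [1.0, 0.0, -0.0, 0.001]
ft_force: [1.3, -1.3, 3.9]
opening: 0.0298
gripper_force: 20.0
```

Call:
drive_tool([
  [[0,0,0],[-0.004,-0.01,0],0.0],
  [[0,0,0],[-0.006,-0.009,0],0.0],
  [[0,0,0],[-0.007,-0.007,0],0.0],
  [[0,0,0],[-0.009,-0.006,0],0.0],
  [[0,0,0],[-0.009,-0.004,0],0.0],
  [[0,0,0],[-0.01,-0.002,0],0.0],
  [[0,0,0],[-0.011,-0.001,0],0.0],
  [[0,0,0],[-0.01,0.002,0],0.0],
  [[0,0,0],[-0.01,0.004,0],0.0],
  [[0,0,0],[-0.009,0.005,0],0.0],
])

```text
clock: 19.15
eef_pos: [0.5453, 0.0197, 0.3257]
eef_rot: [1.0, 0.0, -0.0, 0.0]
ft_force: [0.8, 0.7, 3.3]
opening: 0.0297
gripper_force: 20.0
```

```bash
python3 - <<'E'
from h import *
print(redang(),redang(),redang(),redang(),redang(),get_obs()["ft_force"])
E
```

```text
(19.15, 4.309635408678328, 11, 0.0995664958858488) (19.2, 4.3533097646538055, 8, 0.10022183045636425) (19.25, 4.389352529198393, 9, 0.09939362950113713) (19.3, 4.41820828051256, 8, 0.1011220634129865) (19.35, 4.426046704663586, 10, 0.10213002878165907) [-2.26285569  1.03561744  6.23434831]
```

```bash
python3 next.py 4.43 0 .06 .12 .18 .2 .2 .2 .2 .2 .2 .2 .2 .2 .2 .2 .2 .2 .2 .1 .03 0
```

```text
0.07 angle [4.43 4.48 4.71 5.05 5.36] w [0.   0.3  0.59 0.74 0.28]
0.078 angle [4.43 4.47 4.67 4.97 5.25] w [0.   0.26 0.52 0.66 0.19]
0.086 angle [4.43 4.46 4.64 4.9  5.14] w [0.   0.22 0.46 0.58 0.11]
[[[0, 0, 0], [-0.002, 0.002, 0], 0.0], [[0, 0, 0], [-0.005, 0.005, 0], 0.0], [[0, 0, 0], [-0.006, 0.007, 0], 0.0], [[0, 0, 0], [-0.005, 0.01, 0], 0.0], [[0, 0, 0], [-0.003, 0.011, 0], 0.0], [[0, 0, 0], [-0.001, 0.011, 0], 0.0], [[0, 0, 0], [0.001, 0.011, 0], 0.0], [[0, 0, 0], [0.004, 0.01, 0], 0.0], [[0, 0, 0], [0.005, 0.01, 0], 0.0], [[0, 0, 0], [0.008, 0.008, 0], 0.0]]
[[[0, 0, 0], [0.008, 0.006, 0], 0.0], [[0, 0, 0], [0.01, 0.005, 0], 0.0], [[0, 0, 0], [0.011, 0.003, 0], 0.0], [[0, 0, 0], [0.011, 0.0, 0], 0.0], [[0, 0, 0], [0.011, -0.001, 0], 0.0], [[0, 0, 0], [0.01, -0.004, 0], 0.0], [[0, 0, 0], [0.009, -0.006, 0], 0.0], [[0, 0, 0], [0.005, -0.004, 0], 0.0], [[0, 0, 0], [0.001, -0.001, 0], 0.0], [[0, 0, 0], [-0.0, 0.0, 0], 0.0]]
```

Call:
drive_tool([
  [[0,0,0],[-0.002,0.002,0],0.0],
  [[0,0,0],[-0.005,0.005,0],0.0],
  [[0,0,0],[-0.006,0.007,0],0.0],
  [[0,0,0],[-0.005,0.01,0],0.0],
  [[0,0,0],[-0.003,0.011,0],0.0],
  [[0,0,0],[-0.001,0.011,0],0.0],
  [[0,0,0],[0.001,0.011,0],0.0],
  [[0,0,0],[0.004,0.01,0],0.0],
  [[0,0,0],[0.005,0.01,0],0.0],
  [[0,0,0],[0.008,0.008,0],0.0],
])

```text
clock: 20.4
eef_pos: [0.5433, -0.0656, 0.3256]
eef_rot: [1.0, -0.0, 0.0, -0.001]
ft_force: [1.3, 6.7, 3.7]
opening: 0.0297
gripper_force: 20.0
```

Call:
drive_tool([
  [[0,0,0],[0.008,0.006,0],0.0],
  [[0,0,0],[0.01,0.005,0],0.0],
  [[0,0,0],[0.011,0.003,0],0.0],
  [[0,0,0],[0.011,0,0],0.0],
  [[0,0,0],[0.011,-0.001,0],0.0],
  [[0,0,0],[0.01,-0.004,0],0.0],
  [[0,0,0],[0.009,-0.006,0],0.0],
  [[0,0,0],[0.005,-0.004,0],0.0],
  [[0,0,0],[0.001,-0.001,0],0.0],
  [[0,0,0],[0,0,0],0.0],
])

```text
clock: 21.4
eef_pos: [0.6184, -0.0629, 0.3256]
eef_rot: [1.0, 0.0, -0.002, 0.0]
ft_force: [-1.8, 4.0, 6.7]
opening: 0.0296
gripper_force: 20.0
```

```bash
python3 - <<'E'
from h import *
get_image("top")
print(redang(),redang(),redang(),redang("top"),get_obs()["ft_force"])
E
```

```text
(21.45, 5.36321234486805, 48, 0.10862288615084854) (21.5, 5.3654376235806485, 48, 0.10921302082200465) (21.55, 5.3654376235806485, 48, 0.10921302082200465) (21.6, None, 1, 0) [-1.77829785  2.69787064  6.3751786 ]
```

```bash
python3 next.py 5.365 0 .06 .12 .18 .2 .2 .2 .2 .2 .2 .2 .2 .2 .2 .2 .2 .2 .2 .08 .02 0
```

```text
0.07 angle [5.36 5.41 5.65 5.98 6.29] w [0.   0.3  0.59 0.74 0.25]
0.078 angle [5.36 5.41 5.61 5.91 6.17] w [0.   0.26 0.52 0.66 0.16]
0.086 angle [5.36 5.4  5.58 5.84 6.06] w [0.   0.22 0.46 0.58 0.08]
[[[0, 0, 0], [0.002, -0.002, 0], 0.0], [[0, 0, 0], [0.004, -0.005, 0], 0.0], [[0, 0, 0], [0.005, -0.009, 0], 0.0], [[0, 0, 0], [0.004, -0.01, 0], 0.0], [[0, 0, 0], [0.001, -0.011, 0], 0.0], [[0, 0, 0], [-0.001, -0.011, 0], 0.0], [[0, 0, 0], [-0.003, -0.011, 0], 0.0], [[0, 0, 0], [-0.005, -0.01, 0], 0.0], [[0, 0, 0], [-0.007, -0.008, 0], 0.0], [[0, 0, 0], [-0.008, -0.007, 0], 0.0]]
[[[0, 0, 0], [-0.01, -0.005, 0], 0.0], [[0, 0, 0], [-0.01, -0.004, 0], 0.0], [[0, 0, 0], [-0.011, -0.001, 0], 0.0], [[0, 0, 0], [-0.011, 0.001, 0], 0.0], [[0, 0, 0], [-0.011, 0.004, 0], 0.0], [[0, 0, 0], [-0.009, 0.005, 0], 0.0], [[0, 0, 0], [-0.009, 0.007, 0], 0.0], [[0, 0, 0], [-0.003, 0.003, 0], 0.0], [[0, 0, 0], [-0.0, 0.001, 0], 0.0], [[0, 0, 0], [-0.0, 0.0, 0], 0.0]]
```

Call:
drive_tool([
  [[0,0,0],[0.002,-0.002,0],0.0],
  [[0,0,0],[0.004,-0.005,0],0.0],
  [[0,0,0],[0.005,-0.009,0],0.0],
  [[0,0,0],[0.004,-0.01,0],0.0],
  [[0,0,0],[0.001,-0.011,0],0.0],
  [[0,0,0],[-0.001,-0.011,0],0.0],
  [[0,0,0],[-0.003,-0.011,0],0.0],
  [[0,0,0],[-0.005,-0.01,0],0.0],
  [[0,0,0],[-0.007,-0.008,0],0.0],
  [[0,0,0],[-0.008,-0.007,0],0.0],
])

```text
clock: 22.65
eef_pos: [0.6104, 0.0217, 0.3256]
eef_rot: [1.0, 0.0, 0.001, 0.0]
ft_force: [2.2, -1.6, 4.4]
opening: 0.0299
gripper_force: 20.0
```

Call:
drive_tool([
  [[0,0,0],[-0.01,-0.005,0],0.0],
  [[0,0,0],[-0.01,-0.004,0],0.0],
  [[0,0,0],[-0.011,-0.001,0],0.0],
  [[0,0,0],[-0.011,0.001,0],0.0],
  [[0,0,0],[-0.011,0.004,0],0.0],
  [[0,0,0],[-0.009,0.005,0],0.0],
  [[0,0,0],[-0.009,0.007,0],0.0],
  [[0,0,0],[-0.003,0.003,0],0.0],
  [[0,0,0],[0,0.001,0],0.0],
  [[0,0,0],[0,0,0],0.0],
])

```text
clock: 23.65
eef_pos: [0.5359, 0.0095, 0.3256]
eef_rot: [1.0, -0.0, -0.001, -0.0]
ft_force: [-1.1, 0.8, 6.1]
opening: 0.0299
gripper_force: 20.0
```

```bash
python3 - <<'E'
from h import *
get_image("top")
print(redang(),redang(),redang("top"),get_obs()["ft_force"])
im=get_image("side");cv2.imwrite("pics/s2.png",cv2.resize(im[130:290,170:370,::-1],(750,600)))
m=mask(im,(24,150,90),(33,255,255),(198,215,222,245));ys,xs=np.nonzero(m);print(len(xs),[ (x,y) for x,y in zip(xs,ys) if x==xs.max()],proj("side",np.append(C+.135*np.array([np.cos(LAP),np.sin(LAP)]),.075)))
E
```

```text
(23.7, 0.010228045308767308, 50, 0.10793063700322415) (23.75, 0.015695736158922724, 54, 0.10759929284179223) (23.8, 0.04997474167417376, 70, 0.1102543354195921) [-0.69756119  1.36857743  6.32992718]
65 [(np.int64(216), np.int64(228)), (np.int64(216), np.int64(229))] [217.41228737 228.53479442]
```

View pics/s2.png

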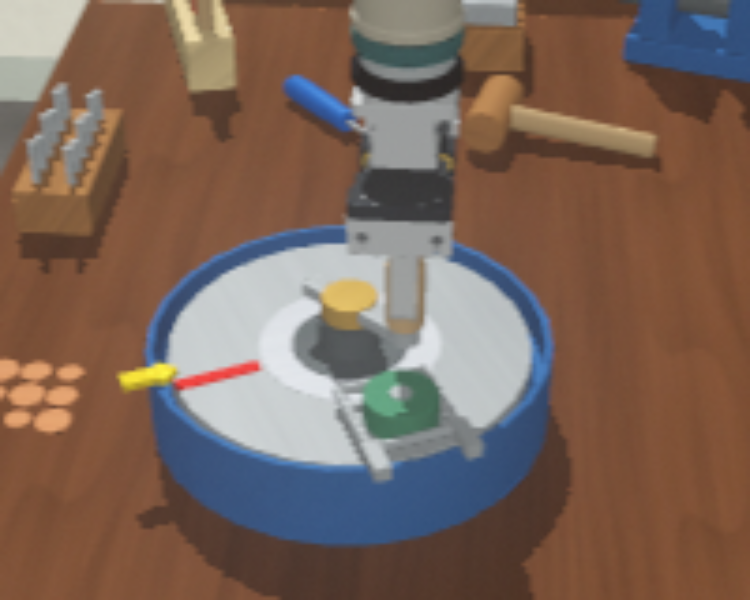

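The side crop shows the red line ending at the pointer's tip (crop (178,383) against (175,376)), the fixture in its frame, and the gripper on the knob. The plate reads 0.02 to 0.05 rad, which is within 7 mm. I'll let it settle, then release and rise.

Call:
drive_tool([
  [[0,0,0],[0,0,0],0.0],
  [[0,0,0],[0,0,0],0.0],
  [[0,0,0],[0,0,0],0.0],
  [[0,0,0],[0,0,0],0.0],
  [[0,0,0],[0,0,0],0.035],
  [[0,0,0],[0,0,0],0.04],
  [[0,0,0],[0,0,0],0.05],
  [[0,0,0],[0,0,0],0.06],
  [[0,0,0],[0,0,0],0.07],
  [[0,0,0],[0,0,0],0.07],
])

```text
clock: 24.9
eef_pos: [0.5366, 0.01, 0.3255]
eef_rot: [1.0, -0.0, -0.0, 0.0]
ft_force: [1.3, -0.1, -0.7]
opening: 0.068
gripper_force: 0.0
```

Call:
drive_tool([
  [[0,0,0],[0,0,0],0.07],
  [[0,0,0],[0,0,0],0.07],
  [[0,0,0],[0,0,-0.01],0.07],
  [[0,0,0],[0,0,-0.02],0.07],
  [[0,0,0],[0,0,-0.03],0.07],
  [[0,0,0],[0,0,-0.03],0.07],
  [[0,0,0],[0,0,-0.03],0.07],
  [[0,0,0],[0,0,-0.02],0.07],
  [[0,0,0],[0,0,0],0.07],
  [[0,0,0],[0,0,0],0.07],
])

```text
clock: 25.9
eef_pos: [0.5363, 0.01, 0.4658]
eef_rot: [1.0, 0.0, 0.0, 0.0]
ft_force: [-0.1, -0.0, -0.9]
opening: 0.0698
gripper_force: 0.0
```

```bash
python3 - <<'E'
from h import *
a=redang();im=get_image("side");print(a,redang(),get_obs()["ft_force"],get_obs()["eef_pos"],get_obs()["opening"])
cv2.imwrite("pics/s3.png",cv2.resize(im[130:290,170:370,::-1],(500,400)))
E
```

```text
(25.9, 0.012049548183470982, 50, 0.10693946754714348) (26.0, 0.012049548183470982, 50, 0.10693946754714348) [ 0.22193029  0.9684071  -0.08915515] [0.53623682 0.01003166 0.46414403] 0.07000906969867195
```

View pics/s3.png

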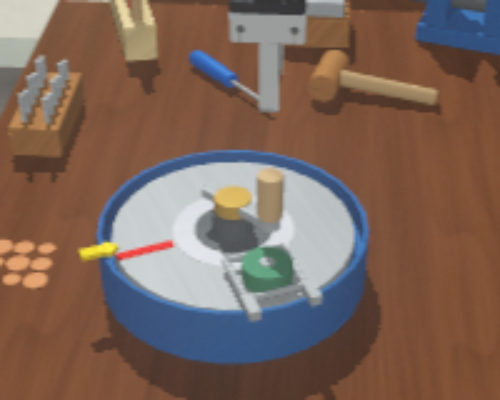

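The picture shows the knob free at (270,195), the fingers well above it, the red line at the pointer (118,255), and the fixture in its frame. I'm handing it in.

```bash
python3 -c "
from rig import *
print(job_done())"
```

```text
the job is handed in; nothing more can be done
None
```

I handed the job in at about 26 s: the plate averaged about 2.1 rad/s (20 turns a minute) over an 8 s run, then stopped with the red line about 2–7 mm from the pointer, knob released and gripper clear; the speed is a camera average, and no verdict came back.

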